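Assemble the large take-apart eye model on its display stand

TASK

Put the large take-apart eye model together on its wooden stand, one part after another from the bottom up: seat the large back shell in the stand's socket, stand the large vitreous body in it, lay the large lens in the recess on top of that, and close the large front shell over them, pupil up, so that the two shells meet rim to rim. The same-shaped parts of a smaller eye lie among them: leave those where they are.

Things in the scene. Friction and masses are not known exactly. Their poses are not given: they have to be found in the camera images.
- stand_seat (a point): Turned dark-wood display stand, fixed to the table among the paint pots. Foot 68 mm across, slim stem 25 mm across, round head 47 mm across with its top 80 mm above the table; in the head an open socket 33 mm across and 4.5 mm deep. This point: centre of the socket's floor, 75.5 mm above the table; z up.
- back_shell_centre (a point): Large back shell, on the low grey shelf (top 78 mm above the table) like all the parts: shallow round bowl of bare flesh-coloured plastic, 21 mm high, 58 mm across over its upright top band (8 mm). Foot ring 28 mm across, 5 mm high. Inside 51 mm across, 13 mm deep. This point: on its axis half-way up, 10.5 mm above its underside; z up. 60 g.
- vitreous_centre (a point): Large vitreous body, a solid ball, same plastic, 38 mm high, flat foot 24 mm across, flat top 37 mm across with a recess 30 mm across, 3.5 mm deep. 46 mm across over an upright band 11 to 28 mm above its underside. In the back shell its lowest 13 mm is hidden. This point: on its axis half-way up, 19 mm above its underside; z up. 70 g.
- lens_centre (a point): Large lens: solid biconvex disc, same plastic, lying flat, 26 mm across, 13 mm thick, upright edge 4 to 9 mm above its underside. Its lowest 3.5 mm goes into the recess. This point: its centre, 6.5 mm above its underside; z is its axis. 20 g.
- front_shell_centre (a point): Large front shell: hollow dome, same plastic, rim down, round pupil opening 14 mm across at its top with iris folds round it. 42 mm high, 58 mm across over an upright band (its lowest 14 mm), narrowing above; inside 51 mm across at the rim, clear of the vitreous body and lens. This point: on its axis half-way up, 21 mm above its rim; z up. 60 g.
- small_front_shell_centre (a point): Front shell of another, smaller eye: the same dome, but 36 mm across and 26 mm high. To be left alone. This point is on its axis half-way up, 13 mm above its rim.
- small_lens_centre (a point): Lens of the smaller eye: the same disc, but 16 mm across and 8 mm thick. To be left alone. This point is its centre, 4 mm above its underside.

How it is judged:
By the outcome, as a careful person would: the job done as asked, in the order asked, and still so for the second after the job is handed in, with the robot touching nothing.
It also fails if it takes over 120 s, if anything falls off the work surface, if the arm or the gripper's body presses on something with over 40 N, if the wrist force passes 120 N, or if a joint passes its speed limit or range.

ROBOT

A 6-joint arm with a two-finger parallel gripper is mounted at the origin on the work surface; the furniture and walls round the work are solid. World frame = base frame: x ahead of the robot, y to its left, z up, the work surface at z = 0. Lengths are in mm, angles in rad, forces in N, time in s.
With the tool pointing down it reaches from about 275 to 975 mm from the base axis. Payload 8.4 kg.
Tool frame: the origin (TCP) lies at the very end of the fingers, on their centre line; the grasp point (between the pads) lies 19 mm behind it; z points along the fingers, y is the line along which they close (so a half turn about z gives the same grasp; the last joint's range is limited). The gripper opens to 92 mm and grips with 3 to 60 N. Pads are 20 mm wide; open, the fingers measure 128 mm over their backs; the gripper's body (75 mm by 189 mm) begins 69 mm behind the grasp point.
Start: joints at [-1.111, 0.353, 1.633, -0, 1.155, -0.002], TCP at [278.474, -559.535, 214.583] pointing down, gripper open.
Joint ranges: [-2.63, 2.63], [-0.92, 2.1], [0.06, 2.66], [-1.3, 4.44], [0, 2.69], [-3.02, 3.02]. Speed limits (rad/s): [2.22, 2.22, 2.79, 3.14, 3.14, 3.14].

INTERFACE

Orientations are given as a 3x3 rotation matrix whose columns are the frame's x, y, z axes.
In Python, from workcell import arm, effector, viewer, sign_off, find_in, tip_of gives the robot as it stands. Calls block until the motion is done:
- arm.reach(position, orientation): joint-space move of the TCP to a pose.
- arm.move_linear(position, vel=150, rotation=None): straight line of the TCP; rotation=None keeps the orientation; vel is the mean speed in mm/s.
- arm.move_j(angles): joint-space move.
- effector.grip(opening, force=None): finger opening in mm; force is the grip in N (None keeps the last); returns when the fingers have stopped.
- arm.wait(seconds).
- arm.inverse_kinematics(position, orientation): joint angles nearest the present ones, or None.
- arm.observe(): the state.
- viewer.get_image(name): name is "scene" or "top"; returns the picture (480x640x3 uint8, red, green, blue); there is no depth.
- viewer.camera_info(name): a dict with "fx", "fy", "cx", "cy" (pixels), "R" (3x3) and "t" (3): a world point X has camera coordinates R X + t. Camera axes: x right, y down, z forward; pixel columns grow to the right and rows downward; lengths in mm; the calibration is good to about 2 mm. A picture is of the moment at which its call begins. camera_info takes no time and is no camera call.
A pose or a line that the arm cannot do raises arm.Unreachable and nothing moves.
- sign_off(): hands the job in; it is judged then, once.
Trained networks look in the newest picture that a camera, given by its name, has taken for a name from the list of things; names that differ only in an ending like _2 or _b are one class to them, and where a whole thing is asked for, a point or a joint stands for the part that bears it (a point fixed in the world has none). Each returns a list of dicts, best first, with "score" (0 to 1); they miss things now and then, are a little off and sometimes report something else, mostly with a low value. They report only what shows in the picture. A call takes as long as a camera call.
- find_in(camera, name): "box" ([left, top, right, bottom] in pixels, round what is visible of it).
- tip_of(camera, name): "position" ([column, row] in pixels: a listed point, or the origin of a listed thing).
The state is a dict: "clock": time; "joint_positions": joint angles; "qvel": joint speeds; "joint_torque": joint torques, N m; "eef_pos": TCP position; "eef_rot": TCP orientation; "contact_force": force on the tool from outside, world axes, zero at the start; "torque": the same for the moment, N m; "opening": finger opening in mm; "gripper_force": force on a finger pad.
Only numpy, scipy, OpenCV 4.12 (cv2) and the standard library are available. Lean on these libraries where they do the work, as an engineer would, in place of code of your own. Each camera call takes 0.05 s, during which the arm holds its last target. There are 200 camera calls.

## Working session

There is one attempt and no reset: what is moved stays moved. The work goes in short steps, each a Python script; the robot and the scene stay as the last script left them, time stands still between calls to the robot, and variables do not carry over. Pictures are saved under pics/ and viewed, at most 14 in all, crops included, and the job is handed in when it is done.

```bash
mkdir -p pics; ls; python3 - <<'E'
from workcell import arm, effector, viewer, find_in, tip_of
import cv2, numpy as np
for c in ["scene","top"]:
    im=viewer.get_image(c); cv2.imwrite(f"pics/{c}0.png",im[:,:,::-1])
    k=viewer.camera_info(c); print(c,{a:np.round(b,3).tolist() for a,b in k.items()})
    for n in ["stand_seat","back_shell_centre","vitreous_centre","lens_centre","front_shell_centre","small_front_shell_centre","small_lens_centre"]:
        print(n,[(np.round(d["position"],1).tolist(),round(d["score"],2)) for d in tip_of(c,n)][:3],
         [(np.round(d["box"]).tolist(),round(d["score"],2)) for d in find_in(c,n)][:3])
print(arm.observe())
E
```

```text
pics
scene {'fx': 524.654, 'fy': 524.654, 'cx': 323.147, 'cy': 243.868, 'R': [[-0.695, -0.718, 0.016], [-0.52, 0.487, -0.702], [0.496, -0.496, -0.712]], 't': [249.995, 346.017, 938.88]}
stand_seat [] []
back_shell_centre [([293.8, 275.1], 0.64)] [([280.0, 261.0, 304.0, 286.0], 0.62)]
vitreous_centre [([209.7, 334.8], 0.81)] [([198.0, 322.0, 219.0, 344.0], 0.9)]
lens_centre [([268.4, 246.3], 0.62)] [([241.0, 295.0, 261.0, 310.0], 0.68), ([260.0, 242.0, 266.0, 251.0], 0.47)]
front_shell_centre [([267.0, 247.6], 0.35)] []
small_front_shell_centre [([246.8, 301.4], 0.5)] [([241.0, 296.0, 260.0, 312.0], 0.78)]
small_lens_centre [([218.7, 270.5], 0.39)] []
top {'fx': 608.673, 'fy': 608.673, 'cx': 316.95, 'cy': 233.681, 'R': [[-0.026, -1.0, -0.007], [-0.995, 0.027, -0.095], [0.095, 0.004, -0.995]], 't': [-48.579, 447.604, 1213.402]}
stand_seat [] []
back_shell_centre [] []
vitreous_centre [] []
lens_centre [] []
front_shell_centre [] []
small_front_shell_centre [] []
small_lens_centre [] []
{'clock': 1.5, 'joint_positions': array([-1.11136910e+00,  3.52938429e-01,  1.63341964e+00, -1.05792290e-06,
        1.15522454e+00, -2.37231713e-03]), 'qvel': array([ 0.00125211,  0.00109909,  0.00029572, -0.00097788,  0.00236867,
       -0.0001396 ]), 'joint_torque': array([-1.93265453e-05, -5.93756425e+01, -3.34565628e+01,  6.98896148e-02,
        1.57636078e-02, -8.01365076e-06]), 'eef_pos': array([ 278.48398899, -559.51267919,  214.61303082]), 'eef_rot': array([[ 8.95251952e-01,  4.45560258e-01,  3.58420719e-06],
       [ 4.45560258e-01, -8.95251952e-01, -9.42737719e-06],
       [-9.91696129e-07,  1.00368581e-05, -1.00000000e+00]]), 'contact_force': array([0.33467273, 0.80366954, 0.75517571]), 'torque': array([ 0.00282658, -0.00115515,  0.01922482]), 'gripper_force': 0.0, 'opening': 92.05108312951069}
```

View pics/scene0.png

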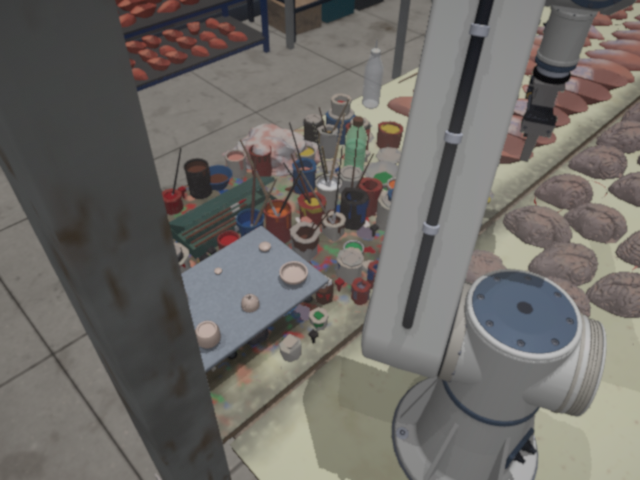

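View pics/top0.png

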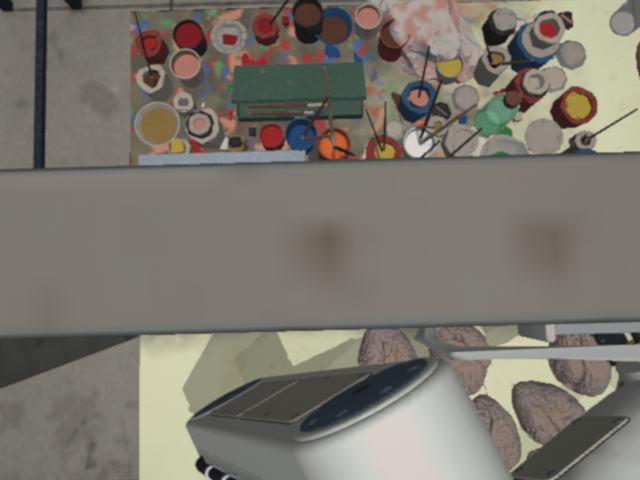

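The scene view shows the grey shelf with the vitreous (207,335), the small front shell (250,302), the back shell (294,274), the small lens (218,271) and a lens (265,247). The stand and the large front shell are hidden. The top view is blocked by a beam over the shelf. I'll swing the arm aside so it stops blocking the scene camera.

```bash
cat > h.py <<'E'
from workcell import arm, effector, viewer, find_in, tip_of, sign_off
import cv2, numpy as np
NAMES=["stand_seat","back_shell_centre","vitreous_centre","lens_centre","front_shell_centre","small_front_shell_centre","small_lens_centre"]
def ray(c,px,z):
    k=viewer.camera_info(c); R=np.array(k["R"]);t=np.array(k["t"])
    d=R.T@np.array([(px[0]-k["cx"])/k["fx"],(px[1]-k["cy"])/k["fy"],1]); o=-R.T@t
    return o+d*(z-o[2])/d[2]
def proj(c,X):
    k=viewer.camera_info(c); p=np.array(k["R"])@np.array(X,float)+np.array(k["t"])
    return np.array([k["fx"]*p[0]/p[2]+k["cx"],k["fy"]*p[1]/p[2]+k["cy"]])
def snap(c,f=None,box=None,s=1):
    im=viewer.get_image(c)[:,:,::-1].copy()
    if f:
        o=im if box is None else im[box[1]:box[3],box[0]:box[2]]
        cv2.imwrite(f"pics/{f}.png",cv2.resize(o,None,fx=s,fy=s,interpolation=cv2.INTER_CUBIC))
    return im
Z=dict(zip(NAMES,[75.5,88.5,97,84.5,99,91,82]))
def rot(a): # tool down, y axis (closing) at angle a
    y=np.array([np.cos(a),np.sin(a),0]); z=np.array([0,0,-1.]); return np.stack([np.cross(y,z),y,z],1)
E
python3 - <<'E'
from h import *
q=arm.observe()["joint_positions"].copy(); q[0]=-1.9; arm.move_j(q)
o=arm.observe(); print(o["eef_pos"],o["contact_force"],o["clock"])
snap("scene","scene1"); snap("scene","scene1c",(150,180,400,368),3.2)
for n in NAMES:
    for d in tip_of("scene",n)[:3]:
        print(n,np.round(d["position"],1),round(d["score"],2),np.round(ray("scene",d["position"],Z[n])))
E
```

```text
[-199.65847267 -592.23893998  214.62852138] [-0.97372806 -0.7620732  -0.25007398] 3.25
stand_seat [423.8 207.3] 0.4 [ 391. -365.   76.]
back_shell_centre [292.5 273.8] 0.75 [439.  13.  88.]
vitreous_centre [210.2 332. ] 0.79 [431. 224.  97.]
lens_centre [268.  246.4] 0.46 [538.  -3.  84.]
small_front_shell_centre [249.7 301.2] 0.73 [442. 123.  91.]
small_lens_centre [217.  272.9] 0.55 [553. 122.  82.]
```

View pics/scene1.png

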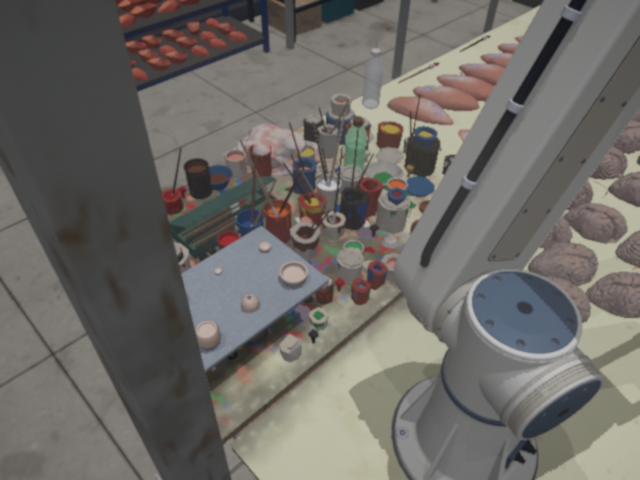

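View pics/scene1c.png

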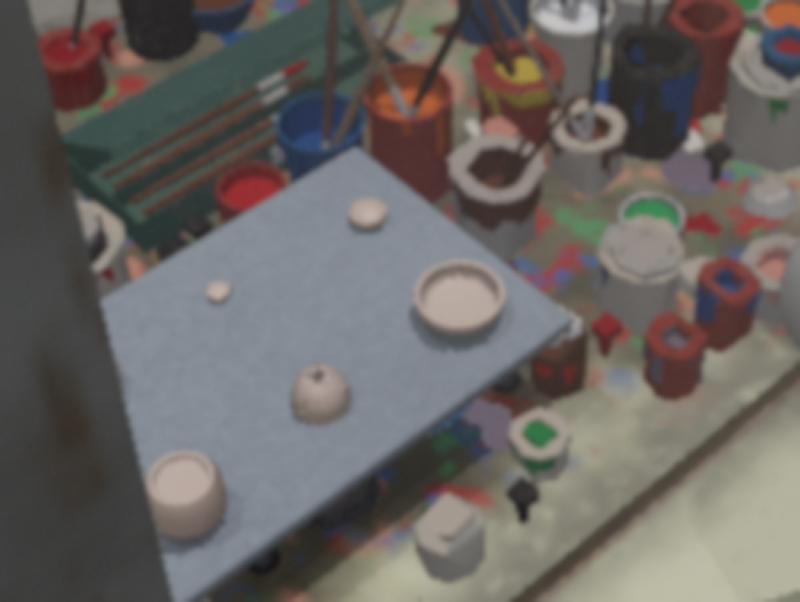

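The crop shows the lens (268,246), small lens (218,271), back shell (293,273), small front shell (250,302) and vitreous (208,333). The large front shell must be behind the pillar. The detector puts the stand near (424,207) with a low score. I'll swing the arm a little further and look there, and check the top view as well.

```bash
python3 - <<'E'
from h import *
q=arm.observe()["joint_positions"].copy(); q[0]=-2.35; arm.move_j(q)
o=arm.observe(); print(o["contact_force"],o["clock"])
snap("scene","scene2c",(330,110,530,260),4); im=snap("top","top2")
for c in ("scene","top"):
  for n in ["stand_seat","front_shell_centre","lens_centre"]:
    for d in tip_of(c,n)[:3]:
        print(c,n,np.round(d["position"],1),round(d["score"],2),np.round(ray(c,d["position"],Z[n])))
E
```

```text
[-0.28955974  0.17308831  0.13388316] 4.7833
scene stand_seat [424.6 206.4] 0.75 [ 391. -369.   76.]
scene lens_centre [266.8 247. ] 0.68 [539.  -0.  84.]
```

View pics/scene2c.png

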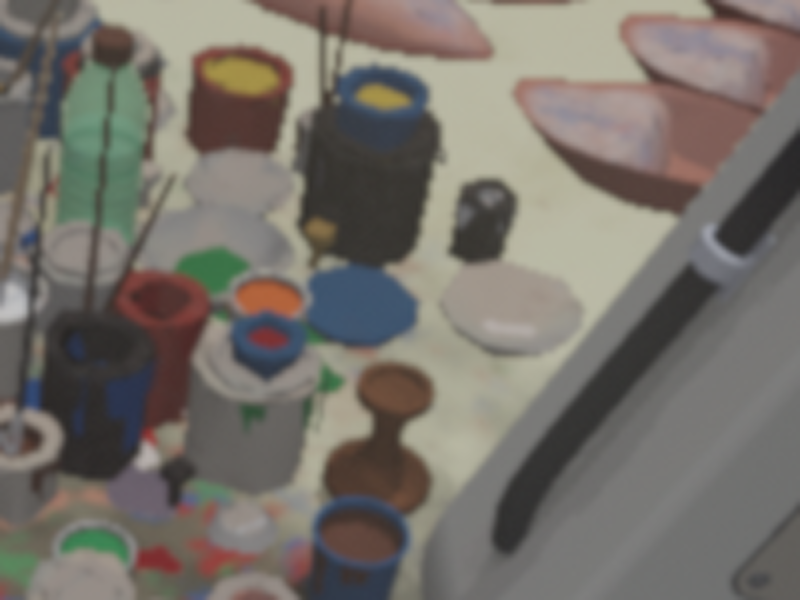

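View pics/top2.png

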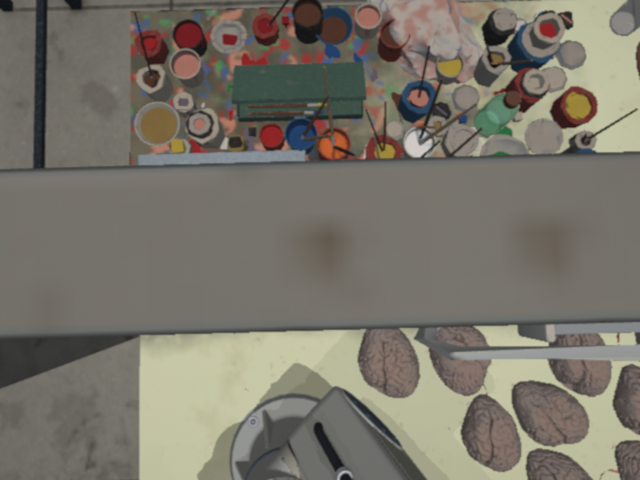

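The stand is clear now. Its head is centred at about (428.7,207.5) and its foot at about (424,229), with a blue cup at (420,241) and a grey pot at (394,200) beside it. I'll fit positions by matching mask centroids against projected models, and work out where the hidden front shell could be.

```bash
cat >> h.py <<'E'
from scipy.optimize import least_squares
PROF={"back_shell_centre":[(14,0),(14,5),(29,13),(29,21)],"vitreous_centre":[(12,0),(23,11),(23,28),(18.5,38)],
"lens_centre":[(3,0),(13,4),(13,9),(3,13)],"front_shell_centre":[(29,0),(29,14),(25,25),(18,34),(8,42)]}
def hull(c,prof,x,y,z0):
    a=np.linspace(0,2*np.pi,60)
    P=np.array([proj(c,(x+r*np.cos(t),y+r*np.sin(t),z0+h)) for r,h in prof for t in a])
    return cv2.convexHull(P.astype(np.float32))[:,0]
def cen(p):
    m=cv2.moments(p.reshape(-1,1,2).astype(np.float32)); return np.array([m["m10"],m["m01"]])/m["m00"],m["m00"]
def flesh(im):
    b,g,r=[im[:,:,i].astype(int) for i in range(3)]; return ((r-b)>8).astype(np.uint8)
def locate(im,name,guess,z0=78,mask=None):
    m=flesh(im) if mask is None else mask
    p=proj("scene",(guess[0],guess[1],z0+PROF[name][-1][1]/2))
    n,l,s,c=cv2.connectedComponentsWithStats(m)
    i=min((i for i in range(1,n) if s[i,4]>40),key=lambda i:np.hypot(*(c[i]-p)))
    f=lambda v:cen(hull("scene",PROF[name],v[0],v[1],z0))[0]-c[i]
    r=least_squares(f,guess[:2],diff_step=1e-3).x
    return r,s[i,4],cen(hull("scene",PROF[name],*r,z0))[1]
E
python3 - <<'E'
from h import *
im=snap("scene")
for n,g in [("back_shell_centre",(439,13)),("vitreous_centre",(431,224)),("lens_centre",(538,-2))]:
    print(n,locate(im,n,np.array(g,float)))
c=im[195:240,412:442].astype(int); m=(c[:,:,2]-c[:,:,0]>22)
for i,row in enumerate(m): print(195+i,''.join('#' if v else '.' for v in row))
for nm,p,z in [("greypot",(393.7,197),80),("bluecup",(420,241),60),("nr",(328,279),78),("fr",(261,227),78),("nl",(208,367),78),("pl",(181,274),78)]: print(nm,ray("scene",p,z).round())
for p in [(139,153),(305,152)]: print(ray("top",p,78).round())
for x in (530,545,560): print(x,[proj("scene",(x,y,99)).round() for y in(200,215,230,245)],hull("top",PROF["front_shell_centre"],x,225,78)[:,1].min())
E
```

```text
Traceback (most recent call last):
  File "h.py", line 37, in locate
    r=least_squares(f,guess[:2],diff_step=1e-3).x
      ~~~~~~~~~~~~~^^^^^^^^^^^^^^^^^^^^^^^^^^^^
  File "h.py", line 36, in <lambda>
    f=lambda v:cen(hull("scene",PROF[name],v[0],v[1],z0))[0]-c[i]
                   ~~~~^^^^^^^^^^^^^^^^^^^^^^^^^^^^^^^^^
  File "h.py", line 25, in hull
    P=np.array([proj(c,(x+r*np.cos(t),y+r*np.sin(t),z0+h)) for r,h in prof for t in a])
                ~~~~^^^^^^^^^^^^^^^^^^^^^^^^^^^^^^^^^^^^^^
  File "h.py", line 9, in proj
    k=viewer.camera_info(c); p=np.array(k["R"])@np.array(X,float)+np.array(k["t"])
ValueError: time passes only in moves, steps and waits
```

```bash
sed -i 's/^NAMES=/CI={c:viewer.camera_info(c) for c in ("scene","top")}\nNAMES=/; s/k=viewer.camera_info(c);/k=CI[c];/; s/diff_step=1e-3/diff_step=1e-3,x_scale=100/' h.py
python3 - <<'E'
from h import *
im=snap("scene")
for n,g in [("back_shell_centre",(439,13)),("vitreous_centre",(431,224)),("lens_centre",(538,-2))]:
    print(n,locate(im,n,np.array(g,float)))
c=im[195:240,412:442].astype(int); m=(c[:,:,2]-c[:,:,0]>22)
for i,row in enumerate(m): print(195+i,''.join('#' if v else '.' for v in row))
for nm,p,z in [("greypot",(393.7,197),80),("bluecup",(420,241),60),("nr",(328,279),78),("fr",(261,227),78),("nl",(208,367),78),("pl",(181,274),78)]: print(nm,ray("scene",p,z).round())
for p in [(139,153),(305,152)]: print(ray("top",p,78).round())
for x in (530,545,560): print(x,[proj("scene",(x,y,99)).round() for y in(200,215,230,245)],hull("top",PROF["front_shell_centre"],x,225,78)[:,1].min())
E
```

```text
back_shell_centre (array([437.37373084,  12.73429712]), np.int32(503), 538.3572169668041)
vitreous_centre (array([429.96761097, 231.48074697]), np.int32(533), 569.7829275466502)
lens_centre (array([544.44600422,   1.75192425]), np.int32(86), 98.51221542363055)
195 ..............................
196 .........................###..
197 .....#######.............####.
198 ....##########............###.
199 .....###########..............
200 ........##############........
201 .........###############......
202 .........################.....
203 ........##################....
204 .......###################....
205 .....######################...
206 ....#######################...
207 ...########################...
208 ..#########################...
209 ###########################...
210 ###########################...
211 #########################.....
212 #########################.....
213 ###########...##########......
214 ###########...#######.........
215 .#########....###.............
216 #########.....###.............
217 .##########...................
218 .##########...#...............
[... 500 characters left out ...]
.......#############.....
234 ..............##########......
235 ...............#########......
236 .................######.......
237 ..................###.........
238 ..............................
239 ..............................
greypot [ 462. -337.   80.]
bluecup [ 333. -282.   60.]
nr [385. -37.  78.]
fr [602. -35.  78.]
nl [384. 266.  78.]
pl [605. 177.  78.]
[609. 284.  78.]
[602. -41.  78.]
530 [array([191., 294.]), array([184., 298.]), array([178., 302.]), array([171., 307.])] 176.0047
545 [array([186., 290.]), array([180., 294.]), array([173., 298.]), array([167., 302.])] 168.35675
560 [array([182., 285.]), array([176., 289.]), array([169., 294.]), array([162., 298.])] 160.7273
```

```bash
cat >> h.py <<'E'
CARRY=280
def st(): o=arm.observe(); return f"t={o['clock']:.1f} tcp={o['eef_pos'].round(1)} F={o['contact_force'].round(1)} op={o['opening']:.1f} gf={o['gripper_force']:.1f}"
def over(x,y,a,z=CARRY): arm.reach([x,y,z],rot(a))
def squeeze(x,y,z,a1,a2,d,force=15):
    """centre a round part of diameter d by closing along a1, then along a2; ends holding it"""
    over(x,y,a1); effector.grip(92); arm.move_linear([x,y,z+60],300); arm.move_linear([x,y,z],120)
    print("down",st()); effector.grip(d-8,4); print("sq1",st())
    effector.grip(min(92,d+16)); arm.reach([x,y,z],rot(a2)); effector.grip(d-8,force); print("sq2",st())
E
python3 - <<'E'
from h import *
a=np.linspace(0,2*np.pi,180)
def ext(r,z,x,y):
    P=np.array([proj("scene",(x+r*np.cos(t),y+r*np.sin(t),z)) for t in a]); return P.min(0),P.max(0)
def fh(v):
    lo,hi=ext(23.5,80,*v); return [lo[0]-419.3,hi[0]-438.5,lo[1]-200.5]
def ff(v):
    lo,hi=ext(34,0,*v); return [lo[0]-411,hi[0]-437.7,hi[1]-238.5]
for f in (fh,ff):
    r=least_squares(f,[391,-369],x_scale=100,diff_step=1e-3); print(r.x,r.fun)
print(st())
squeeze(437,13,87,0.0,np.pi/2,58)
arm.move_linear([437,13,CARRY],300); print(st())
E
```

```text
[ 380.43746728 -370.49105431] [-0.30233907  0.30161233 -0.01245145]
[ 384.13205151 -377.3611899 ] [-0.28995577  0.28915087 -0.01478668]
t=5.3 tcp=[-437.9 -445.9  214.6] F=[ 0.3 -0.3  0.5] op=91.8 gf=0.0
down t=10.2 tcp=[437.9  13.   88. ] F=[ 0.1 -0.2  0.7] op=91.9 gf=0.0
sq1 t=10.8 tcp=[437.2  13.   87.2] F=[-0.2 -0.1  2.3] op=57.9 gf=4.0
sq2 t=13.0 tcp=[437.  13.  87.] F=[ 0.3 -0.6 -0.3] op=57.0 gf=15.0
t=13.8 tcp=[436.1  13.  278.7] F=[ 0.3  0.5 -1.6] op=57.4 gf=15.0
```

The back shell is gripped (opening 57.4 mm) and lifted. I'll hover it above the stand and compare the two in the image.

```bash
python3 - <<'E'
from h import *
ax=np.radians(74)
over(384,-372,ax); print(st()); arm.move_linear([384,-372,170],250); arm.wait(0.3); print(st())
im=snap("scene"); cv2.imwrite("pics/hov.png",cv2.resize(im[130:270,360:500],None,fx=4.2,fy=4.2,interpolation=cv2.INTER_CUBIC))
for d in tip_of("scene","stand_seat")[:2]: print(d)
for n in ("back_shell_centre",):
  for d in tip_of("scene",n)[:2]: print(d,ray("scene",d["position"],171.5))
p=arm.observe()["eef_pos"]; print("model back centre px",proj("scene",(p[0],p[1],p[2]+1.5)))
h=hull("scene",PROF["back_shell_centre"],p[0],p[1],p[2]-9); print(h.min(0),h.max(0))
E
```

```text
t=15.3 tcp=[ 384.3 -371.1  279.6] F=[ 0.7 -0.3 -0.9] op=57.6 gf=15.0
t=16.1 tcp=[ 384.6 -372.5  171.2] F=[-0.1  0.3 -0.6] op=57.2 gf=15.0
model back centre px [434.52206647 175.31849104]
[421.8446  163.84361] [448.27393 182.82831]
```

View pics/hov.png

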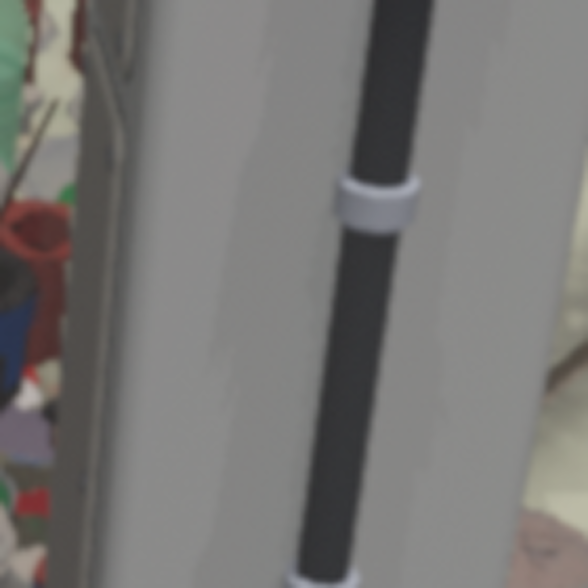

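The arm hides the stand from this camera, so I'll overlay model circles on the earlier stand picture to settle the position before lowering.

```bash
python3 - <<'E'
from h import *
im=cv2.imread("pics/scene2c.png")[330:540,310:460]; S=3.6
im=cv2.resize(im,None,fx=S,fy=S,interpolation=cv2.INTER_CUBIC); im2=im.copy()
def P(X):
    u=proj("scene",X); c=(u+0.5-[330,110])*4-[310,330]; return c*S
a=np.linspace(0,2*np.pi,90)
out=[]
for (x,y) in [(382,-373),(387,-373)]:
    k=im2.copy()
    for r,z,col in [(23.5,80,(0,255,0)),(16.5,80,(255,255,0)),(34,0,(0,255,255))]:
        q=np.array([P((x+r*np.cos(t),y+r*np.sin(t),z)) for t in a]); cv2.polylines(k,[q.astype(np.int32)],True,col,1)
    out.append(k)
o=np.hstack(out); print(o.shape); cv2.imwrite("pics/ovl.png",cv2.resize(o,(800,int(o.shape[0]*800/o.shape[1]))))
E
```

```text
(756, 1080, 3)
```

View pics/ovl.png

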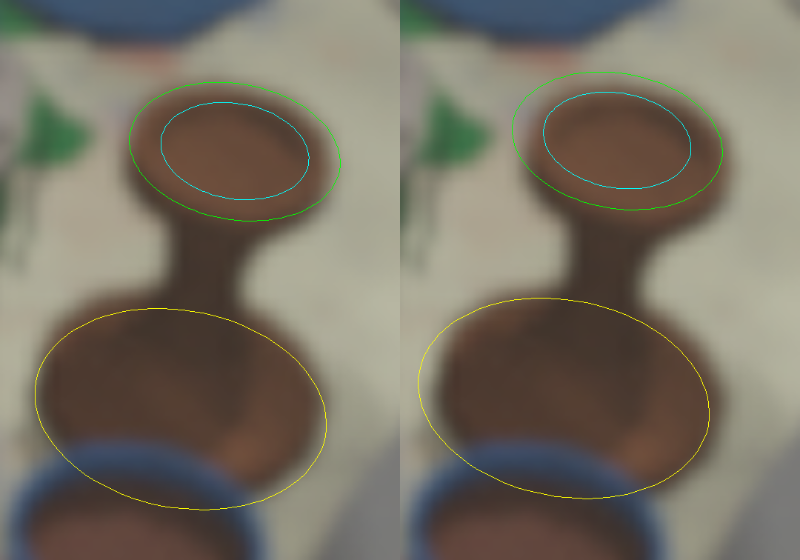

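With (382,-373), the head outline lies about 0.5 px to the right and about 0.35 px too high. That puts the stand near (382,-371.5). I'll lower by force and search for the socket if the shell lands on the rim.

```bash
cat >> h.py <<'E'
def lower(x,y,z1,z0,thr=4,step=1.0,vel=40):
    """step down from z1 to z0 until the upward force rises by thr; returns z and force"""
    arm.move_linear([x,y,z1],100); arm.wait(0.15); f0=arm.observe()["contact_force"][2]; z=z1
    while z>z0:
        z=max(z0,z-step); arm.move_linear([x,y,z],vel); f=arm.observe()["contact_force"]-[0,0,f0]
        if f[2]>thr: break
    return z,f.round(1)
E
python3 - <<'E'
from h import *
x,y=382.1,-371.5
c=np.array([.707,-.707]); d=np.array([.707,.707])
for a,b in [(0,0),(3,0),(-3,0),(0,3),(0,-3)]:
    p=np.array([x,y])+a*c+b*d
    z,f=lower(p[0],p[1],94,84.0); print((a,b),p.round(1),z,f,st())
    if z<87: break
    arm.move_linear([p[0],p[1],94],100)
E
```

```text
(0, 0) [ 382.1 -371.5] 84.0 [ 1.4 -0.5  6. ] t=19.9 tcp=[ 382.5 -371.7   84.5] F=[ 1.4 -0.5  5.5] op=57.3 gf=15.0
```

The shell went down to TCP 84.5, exactly the seated height, with little side force. I'll release it and fetch the vitreous, checking the stand on the way.

```bash
python3 - <<'E'
from h import *
effector.grip(75); p=arm.observe()["eef_pos"]; print(st())
arm.move_linear([382.1,-371.5,130],200); arm.move_linear([382.1,-371.5,CARRY],350)
squeeze(430,229,94,0.0,np.pi/2,46)
arm.move_linear([430,229,CARRY],300); arm.wait(.2); print(st())
snap("scene","s3",(360,150,500,260),5.5)
for n in ("back_shell_centre",):
  for d in tip_of("scene",n)[:2]: print(d,ray("scene",d["position"],86))
print(proj("scene",(382.1,-371.5,86)))
E
```

```text
t=20.3 tcp=[ 381.8 -371.3   83.8] F=[ 0.2  0.4 -0. ] op=75.1 gf=0.0
down t=25.1 tcp=[430.8 229.4  95.1] F=[ 0.3 -0.  -0.3] op=92.0 gf=0.0
sq1 t=25.9 tcp=[430. 229.  94.] F=[-0.1 -0.1  1.1] op=45.7 gf=4.0
sq2 t=28.1 tcp=[430. 229.  94.] F=[-0.6 -0.5  0.9] op=45.5 gf=15.0
t=29.1 tcp=[429.1 228.5 278.1] F=[-0.4 -0.  -1.6] op=45.7 gf=15.0
{'position': [428.4, 206.9], 'score': 0.82} [ 377.69056886 -363.55327376   86.        ]
{'position': [215.8, 275.0], 'score': 0.36} [547.12590214 129.27614285  86.        ]
[428.99177991 204.49744906]
```

View pics/s3.png

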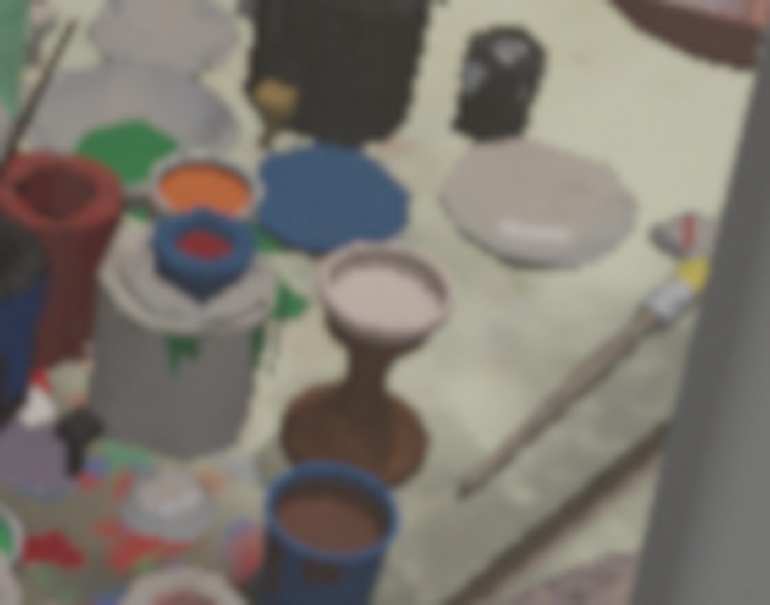

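The back shell sits upright on the stand head, with its rim centred at about (430,203). Next I'll place the vitreous.

```bash
python3 - <<'E'
from h import *
x,y=382.1,-371.5
over(x,y,np.radians(74)); arm.move_linear([x,y,150],250)
z,f=lower(x,y,118,99.0); arm.wait(.2); print(z,f,st())
E
```

```text
99.0 [-0.9  1.3  6.7] t=37.5 tcp=[ 382.3 -371.6   99.5] F=[-1.5  1.2  6.2] op=45.4 gf=15.0
```

```bash
python3 - <<'E'
from h import *
x,y=382.1,-371.5
effector.grip(62); arm.move_linear([x,y,160],250); arm.move_linear([x,y,CARRY],350)
squeeze(542,1,83,0.0,np.pi/2,26,12)
arm.move_linear([542,1,CARRY],300); arm.wait(.2); print(st())
snap("scene","s4",(360,150,500,260),5)
for c in ("scene",):
  for n in NAMES[1:]:
    for d in tip_of(c,n)[:2]: print(n,np.round(d["position"],1),round(d["score"],2))
E
```

```text
down t=42.5 tcp=[542.8   1.   84. ] F=[-0.4 -0.   0.7] op=91.8 gf=0.0
sq1 t=43.5 tcp=[542.   1.  83.] F=[-0.2 -0.5 -0.3] op=25.4 gf=4.0
sq2 t=45.8 tcp=[542.   1.  83.] F=[-1.2 -0.1  0.4] op=24.9 gf=12.0
t=46.8 tcp=[541.1   1.  278. ] F=[ 0.6 -0.2 -0.1] op=24.9 gf=12.0
small_front_shell_centre [249.9 301.9] 0.63
small_lens_centre [216.8 271.2] 0.6
```

View pics/s4.png

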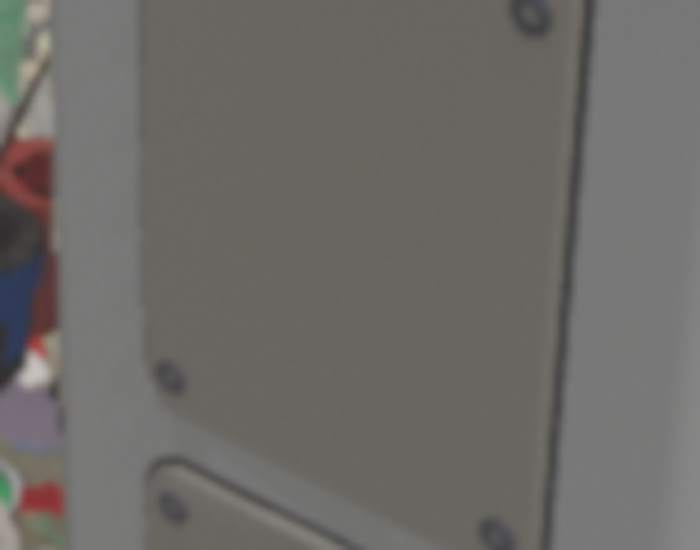

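The arm hides the stand from here, but the lens is held (opening about 25 mm). I'll place it by force.

```bash
python3 - <<'E'
from h import *
x,y=382.1,-371.5
over(x,y,np.radians(74)); arm.move_linear([x,y,150],250)
z,f=lower(x,y,129,122.5,thr=3); arm.wait(.2); print(z,f,st())
E
```

```text
122.5 [-0.2  1.8  5.3] t=51.8 tcp=[ 382.3 -371.6  122.9] F=[-0.8  0.6  5.5] op=25.0 gf=12.0
```

The lens is seated (TCP 122.9). I'll release it and go to the hidden front shell, which the two blocked views place near (541,240). I'll descend with force checks.

```bash
python3 - <<'E'
from h import *
x,y=382.1,-371.5
effector.grip(42); arm.move_linear([x,y,160],250); arm.move_linear([x,y,CARRY],350)
x,y=541,240
over(x,y,0.0); effector.grip(92); arm.wait(.2); snap("scene","s5",(360,150,500,260),5.5)
z,f=lower(x,y,127,82,thr=3,step=2,vel=60); print(z,f,st())
if z<=82:
    arm.wait(.2); effector.grip(48,4); arm.wait(.2); print(st())
E
```

```text
82 [-1.   0.5  0.1] t=63.9 tcp=[541.  240.   81.9] F=[-1.   0.5 -0.2] op=91.9 gf=0.0
t=65.0 tcp=[541.1 240.   82. ] F=[0.3 0.2 1.3] op=57.8 gf=4.0
```

View pics/s5.png

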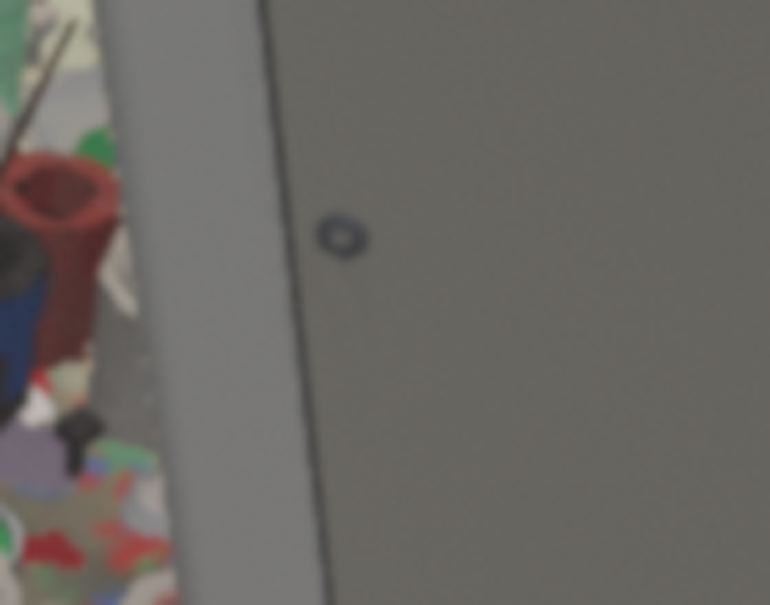

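The shell is between the fingers (opening 57.8 mm). Now I'll centre it on the other axis and lift, then check the stand from the pose where it was visible.

```bash
python3 - <<'E'
from h import *
x,y=541,240
effector.grip(92); arm.reach([x,y,82],rot(np.pi/2)); arm.wait(.1); effector.grip(48,15); print(st())
arm.move_linear([x,y,CARRY],300); over(430,229,np.pi/2); arm.wait(.2); print(st())
im=snap("scene"); k=[cv2.resize(im[a:a+110,b:b+110],None,fx=3.6,fy=3.6,interpolation=cv2.INTER_CUBIC) for a,b in ((150,370),(220,170))]
cv2.imwrite("pics/s6.png",np.hstack(k))
E
```

```text
t=67.7 tcp=[541. 240.  82.] F=[-0.2 -0.5 -0.7] op=57.7 gf=15.0
t=69.3 tcp=[430.7 229.1 279.4] F=[ 0.9 -0.2 -0.3] op=57.3 gf=15.0
```

View pics/s6.png

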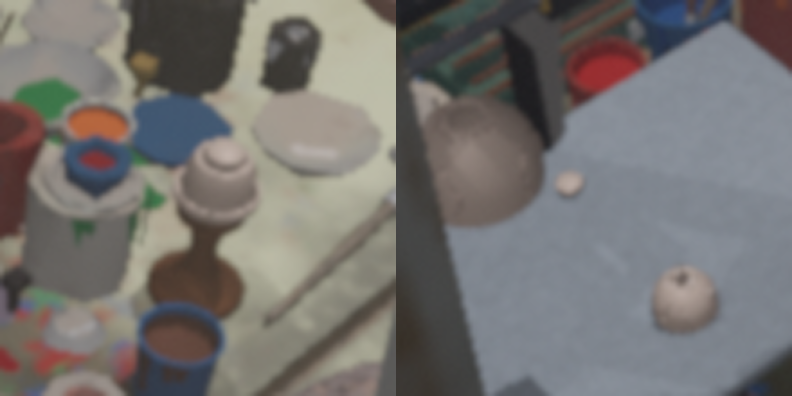

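The stack stands upright with the lens on top (stand crop), and the large front shell is in the gripper. Now I'll close it over the stack.

```bash
python3 - <<'E'
from h import *
x,y=382.1,-371.5
over(x,y,np.radians(74)); arm.move_linear([x,y,160],250)
z,f=lower(x,y,145,104,thr=3,step=3,vel=60); print(z,f,st())
if z<=104:
    z,f=lower(x,y,104,100,thr=3); arm.wait(.2); print(z,f,st())
E
```

```text
104 [0.8 0.  1.1] t=76.0 tcp=[ 382.  -371.4  103.9] F=[0.8 0.  0. ] op=57.6 gf=15.0
100 [-1.4  1.1  4.3] t=77.7 tcp=[ 382.3 -371.6  100.4] F=[-0.7  1.8  5.8] op=57.1 gf=15.0
```

The rims meet at the expected height (TCP 100.4, 5.8 N). I'll release, retreat and inspect.

```bash
python3 - <<'E'
from h import *
x,y=382.1,-371.5
effector.grip(78); arm.move_linear([x,y,170],200); arm.move_linear([x,y,CARRY],350)
over(430,229,np.pi/2); arm.wait(.2); print(st())
snap("scene","s7",(385,150,475,240),6.5)
E
```

```text
t=81.5 tcp=[430.3 228.5 280. ] F=[-0.3  0.1  0.1] op=78.0 gf=0.0
```

View pics/s7.png

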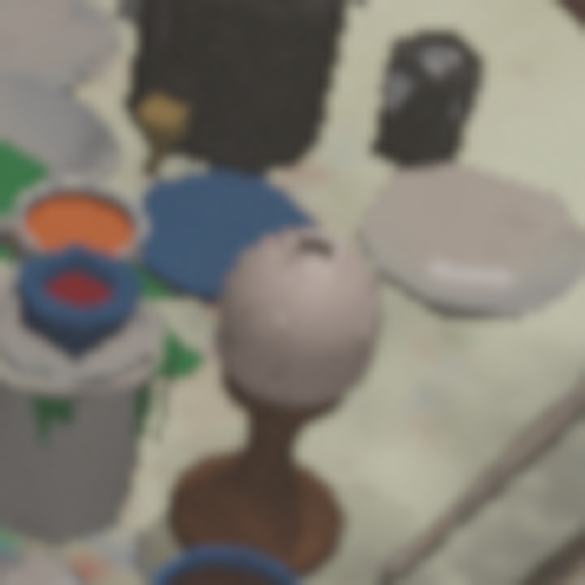

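The closed eye stands upright on the stand, with the pupil on top at crop (316,243) and the shells flush. I'll hand it in.

```bash
python3 -c "
from workcell import sign_off
print(sign_off())"
```

```text
the job is handed in; nothing more can be done
None
```

The large eye model is assembled on its stand in the order asked, closed rim to rim with the pupil up. The smaller eye's parts were left where they lay, and I handed the job in at about 82 s on the robot's clock.

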